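# Shift the bottle roller into third and start it

## Task

With closed fingertips, push the red-knobbed lever of the bottle roller through its H-shaped gate into third gear, the far end of the right-hand slot: bring it to the middle, across to the right, then forward away from the robot until it is fully home. Then press the green start button on the same machine right down and let it come up again, leaving the lever in third. Push gently, do not grip or force the lever, and leave everything else standing where it is.

Things in the scene. Friction and masses are not known exactly. Their poses are not given: they have to be found in the camera images.
- roller: grey bench-top bottle roller, fixed. Origin on the bench under the lever's pivot; +x is its forward (away from the robot), +y its left, z up. Gearbox housing 200 (x) by 285 (y) mm, y -165 to +120 mm, top 100 mm above the bench. To its left (y 120 to 407 mm) two black rollers carry an amber bottle, top 165 mm high, part of the machine
- gate (a point): centre of the aluminium gate plate's top, 112 mm above the bench, over the roller's origin. The H: left slot (y +20 mm) and right slot (y -20 mm) along x, 16 mm wide, joined at x = 0 by a 16 mm cross channel along y; rounded tongues stop the lever crossing elsewhere. Blue dots count the slot ends: one left-forward, two left-back, three right-forward, four right-back
- stick: the lever: steel rod 10 mm thick with a red ball knob 40 mm across. Origin at its pivot, 16 mm above the bench; the knob's centre is 180 mm from it along this body's z. Starts in the left slot, anywhere from back to forward. It stays where it is left; pushing the knob takes about 2 to 3 N until it meets the gate or a stop
- knob (a point): centre of the red ball knob (40 mm across), 185 to 196 mm above the bench. In third it is about 48 mm forward and 41 mm right of the roller's origin
- lever_across (a joint): sideways lean of the lever, rad: 0 at the middle, positive to the machine's right (-y of the roller). The left slot is about -0.22, the right slot about +0.22, stops at -0.24 and +0.24; the knob moves about 18 mm per 0.1 rad
- lever_fore (a joint): fore-and-aft lean of the lever, rad: 0 at the cross channel, positive forward (+x of the roller). Stops at -0.28 and +0.28; the lever can cross only within about 0.03 of 0 (the rounded tongues help it in), the knob moves about 18 mm per 0.1 rad
- start_top (a point): centre of the top of the green round start button (34 mm across) near the right-hand, robot-side corner of the gearbox top; it is pressed straight down
- start (a joint): travel of the start button, m: 0 up, 0.006 fully down; a spring returns it, fully down takes 5 N
- cup: loose white cup, 46 mm across, 45 mm high, standing on the gearbox's right forward corner; origin at the centre of its underside. Bystander
- resin: loose amber bottle, 66 mm across, 165 mm high, right of the gearbox; origin at the centre of its underside. Bystander
- jar: loose clear jar with a blue lid, 64 mm across, 75 mm high, on the robot's side of the gearbox, to the right; origin at the centre of its underside. Bystander
- scraper: loose scraper, 180 mm long, lying on the bench between the robot and the gearbox; origin at its underside. Bystander
- beaker: loose clear beaker, 72 mm across, 90 mm high, on the robot's side of the rollers; origin at the centre of its underside. Bystander
- print: loose orange printed lattice block, 50 by 50 by 60 mm, on the robot's side of the rollers; origin at the centre of its underside. Bystander

How it is judged (in metres and radians):
On the way, in this order (a step that is already met when the one before it is completed fails the run):
1. the lever has crossed to the right-hand side of the gate (value of joint lever_across above 0.15 rad), for 0.1 s.
2. the lever is fully forward in the third slot (value of joint lever_across above 0.15 rad and value of joint lever_fore above 0.22 rad), for 0.2 s.
3. the start button is pressed down, lever in third (all of step 2 and value of joint start above 0.0045 m), for 0.05 s.
At the end, for the whole second after the job is handed in: the lever rests in third (sideways more than 0.15 rad right, more than 0.22 rad forward) and the start button is up again (within 1.5 mm) (all of step 2 and value of joint start below 0.0015 m and velocity of joint lever_across between -0.05 and 0.05 rad/s and velocity of joint lever_fore between -0.05 and 0.05 rad/s); the robot touches nothing.
It fails at once if the lever is gripped or forced: more than 35 N between fingers and lever (contact force between the fingers and stick above 35 N).
It fails at once if a bystander is moved by more than 20 mm, lifted or knocked over (distance of any of cup, resin, jar, scraper, beaker, print from where it was at the start of the episode above 0.02 m or angle between any of cup, resin, jar, scraper, beaker, print's own z axis and vertical above 0.4 rad).
It also fails if it takes over 72 s, if anything falls off the work surface, if the arm or the gripper's body presses on something with over 40 N, if the wrist force passes 120 N, or if a joint passes its speed limit or range.

## Robot

A 7-joint arm with a two-finger parallel gripper is mounted at the origin on the work surface. World frame = base frame: x ahead of the robot, y to its left, z up, the work surface at z = 0. Lengths are in mm, angles in rad, forces in N, time in s.
With the tool pointing down it reaches from about 425 to 875 mm from the base axis. Payload 8.4 kg.
Tool frame: the origin (TCP) lies on the centre line of the jaws, within the pads' length; the fingertips stand 22 mm ahead of it and the grasp point (between the pads) lies 3 mm ahead of it; z points along the fingers, y is the line along which they close (so a half turn about z gives the same grasp; the last joint's range is limited). The gripper opens to 85 mm and grips with 20 to 120 N. Pads are 22 mm wide; open, the fingers measure 114 mm over their backs; the gripper's body (76 mm by 85 mm) begins 54 mm behind the grasp point. The pads swing forward as they close: fully open they stand 13 mm farther back than shut.
Start: joints at [1.187, 0.333, 0.04, 1.465, -0.013, 1.343, -0.059], TCP at [182.606, -623.795, 253.308] pointing down, gripper open.
Joint ranges: [-2.58, 2.58], [-0.38, 2.09], [-1.3, 1.39], [0.25, 2.4], [-1.5, 4.64], [0.08, 2.09], [-2.65, 2.65]. Speed limits (rad/s): [2.22, 2.22, 2.79, 2.79, 3.14, 3.14, 3.14].

## Interface

Orientations are given as a unit quaternion [x, y, z, w].
In Python, from plant import read_state, eyes, order gives the robot as it stands.
- The arm moves only by the tool move_arm, never from a script. Its argument "targets" is a list of rows, each a list of 7 numbers: the shift along the tool's x, y, z as a fraction of full scale, then the turn, a rotation vector about the tool's x, y, z as a fraction of full scale, then the finger opening in mm, from 0 to 85.4. In form: [[dx, dy, dz, rx, ry, rz, grip], ...]. A call has 1 to 12 rows; each row is the pose to reach, as a shift and turn from the pose commanded when the call began, along the tool's axes at that moment, turning the shorter way round; what a row does not reach only later rows make up. Full scale, the value 1, is 0.1 m for a shift and 360 degrees for a turn. A row lasts 1/8 s, in which the tool goes at most 62.5 mm and 10.7 degrees, less where a joint would pass 70% of its speed; a pose out of reach is approached as far as the arm can. A call with a number of a shift or a turn outside -1 to 1 is refused whole. A call with a gripper value outside its range is refused whole. The fingers move at their own pace and stop on an object; the grip force is fixed at half the most. Time passes only in rows, so rows that repeat a pose let the fingers close. It gives the time, the measured TCP pose, the force, the opening and the grip force at its end, in the units of the state.
- read_state(): the state, without advancing time (a new reading comes with each control period).
- eyes.get_image(name): name is "scene" or "side" or "wrist"; returns a dict with "image" (420x560x3 uint8, red, green, blue), "depth" (420x560 float32, mm along the optical axis (not along the pixel's ray), 0 where there is no reading), "fx", "fy", "cx", "cy" (pixels), "k1" (the pictures are not rectified: a ray, as slopes to the right and down, at radius r is drawn at 1 + k1 r^2 times it, then the intrinsics apply), "extrinsics" (4x4, takes a point from world to camera coordinates). Camera axes: x right, y down, z forward; pixel columns grow to the right and rows downward; lengths in mm; the calibration is good to about 2 mm. A picture is of the moment at which its call begins.
- order.sign_off(): hands the job in; it is judged then, once.
The state is a dict: "time": time; "q": joint angles; "qvel": joint speeds; "tau": joint torques, N m; "eef_pos": TCP position; "eef_rot": TCP orientation; "wrist_force": force on the tool from outside, world axes, zero at the start; "ft_torque": the same for the moment, N m; "width": finger opening in mm; "grasp_force": force on a finger pad.
Only numpy, scipy, OpenCV 4.12 (cv2) and the standard library are available. Lean on these libraries where they do the work, as an engineer would, in place of code of your own. Each camera call takes 0.05 s, during which the arm holds its last target. There are 200 camera calls.

## Working session

There is one attempt and no reset: what is moved stays moved. The work goes in short steps, Python scripts to look and compute and a tool call to move; the robot and the scene stay as the last step left them, time stands still between calls to the robot, and variables do not carry over. Pictures are saved under pics/ and viewed, at most 10 in all, crops included, and the job is handed in when it is done.

Besides the shell and the picture viewer there is one more tool, called after "Emit:" as name(argument=value, ...) on one line, values as JSON. move_arm: Moves the arm, as the interface text tells. Its arguments: {"type":"object","properties":{"targets":{"type":"array","items":{"type":"array","items":{"type":"number"}}}},"required":["targets"]}

```bash
mkdir -p pics; ls
cat > h.py <<'E'
import numpy as np, cv2
from plant import read_state, eyes, order
def grab(n,save=None):
    d=eyes.get_image(n)
    if save: cv2.imwrite('pics/'+save,d['image'][:,:,::-1])
    return d
def world(d,u,v,z=None):
    """pixel -> world by depth"""
    x=(u-d['cx'])/d['fx'];y=(v-d['cy'])/d['fy'];a,b=x,y
    for _ in range(20):
        s=1+d['k1']*(a*a+b*b);a,b=x/s,y/s
    E=np.array(d['extrinsics']);R,t=E[:3,:3],E[:3,3]
    if z is None:
        u=np.asarray(u);v=np.asarray(v)
        D=d['depth'][v.astype(int),u.astype(int)]
        P=np.stack([a*D,b*D,D],-1); return (P-t)@R
    r=R.T@np.array([a,b,1.]);c=-R.T@t
    return c+r*(z-c[2])/r[2]
def mask(d,col):
    h=cv2.cvtColor(d['image'],cv2.COLOR_RGB2HSV)
    H,S,V=[h[...,i].astype(int) for i in range(3)]
    m={'red':((H<6)|(H>174))&(S>150)&(V>60),'green':(H>45)&(H<85)&(S>110)&(V>50),'blue':(H>95)&(H<130)&(S>110)}[col]
    n,l,st,c=cv2.connectedComponentsWithStats(m.astype(np.uint8))
    return [(l==i,st[i],c[i]) for i in range(1,n) if st[i,4]>=6]
E
python3 - <<'E'
from h import *
np.set_printoptions(precision=1,suppress=True)
s=read_state();print(s)
for n in ('scene','side'):
    d=grab(n,n+'0.png')
    for c in('red','green','blue'):
        for m,st,ce in mask(d,c):
            v,u=np.nonzero(m);P=world(d,u,v);P=P[d['depth'][v,u]>0]
            if len(P): print(n,c,st,ce,np.median(P,0),P.min(0),P.max(0))
E
```

```text
pics
{'time': 0.0, 'q': array([ 1.2,  0.3,  0. ,  1.5, -0. ,  1.3, -0.1]), 'qvel': array([-0., -0., -0., -0.,  0., -0., -0.]), 'tau': array([ -0. , -65.9,   1.4, -40.6,   0. ,   0. ,  -0. ]), 'eef_pos': array([ 182.5, -623.4,  252.4]), 'eef_rot': array([ 1. ,  0.1, -0. , -0. ]), 'wrist_force': array([-0.2, -0.4, -0. ]), 'ft_torque': array([-0. , -0.1, -0. ]), 'grasp_force': 0.0, 'width': 85.17056213952952}
scene red [302  18  38  13 182] [320.5  22.6] [ 54.1  15.7 319.4] [ -3.6 -27.5 293.6] [ 78.3  67.5 325.4]
scene red [ 270   72   79   55 1434] [310.7 105. ] [65.1 31.9 14. ] [-113.9 -111.4    7.9] [118.1 112.3 107. ]
scene red [209 209  18  18 234] [217.5 217.3] [646.1 -51.2 205.7] [ 583.8 -109.1  104.6] [658.7 -35.8 213.8]
scene green [174 180  14  12 128] [180.5 185.7] [ 543.5 -203.6  122.1] [ 513.3 -226.7  101.5] [ 559.6 -187.   126.8]
scene blue [   0    0   66   45 1632] [26.4 15. ] [ -674.7 -1987.9  -381.7] [ -692.5 -2210.   -656.2] [ -656.5 -1592.1  -248. ]
scene blue [184 158  19  17 263] [193.3 166.1] [ 444.9 -222.    75.5] [ 414.  -249.3   66.7] [ 469.7 -195.9   79.5]
scene blue [  16  293  118   88 1705] [ 90.  343.5] [ 960.7 -198.1   69.6] [ 886.8 -407.    10.4] [1015.  -187.1   77.3]
side red [266 159  15  13 163] [273. 165.] [632.3 -45.  203.2] [618.5 -66.1 191. ] [653.2 -33.8 211.9]
side green [335 169  12   8  78] [340.4 172.6] [ 539.9 -201.9  121.4] [ 526.7 -218.1  116.2] [ 556.  -188.2  126.1]
side blue [ 454   24   97   64 4525] [501.2  55.6] [  402.7 -1095.9   118.9] [  260.5 -1175.     23.8] [  546.1 -1018.7   206.7]
side blue [197 109  76  35 244] [234.2 129.5] [ 890.1 -221.3   68.6] [ 878.6 -403.    62.5] [1007.4 -184.8   76.4]
side blue [368 192  21  15 245] [378.1 198.9] [ 438.2 -219.8   74.6] [ 412.2 -248.9   70.8] [ 463.5 -193.8   81.8]
side blue [  6 261  30  25 218] [ 19.3 274.1] [946.5 449.9  82.8] [931.2 407.6  78.3] [962.4 476.9  87.4]
```

Run:
```python
import cv2,numpy as np
a=cv2.imread('pics/scene0.png');b=cv2.imread('pics/side0.png')
x=cv2.resize(a[110:310,80:350],None,fx=2.9,fy=2.9,interpolation=2)
cv2.imwrite('pics/c1.png',x[:600,:800])
x=cv2.resize(b[90:270,170:430],None,fx=3,fy=3,interpolation=2)
cv2.imwrite('pics/c2.png',x[:600,:800])
```

```text
(no output)
```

View pics/c1.png

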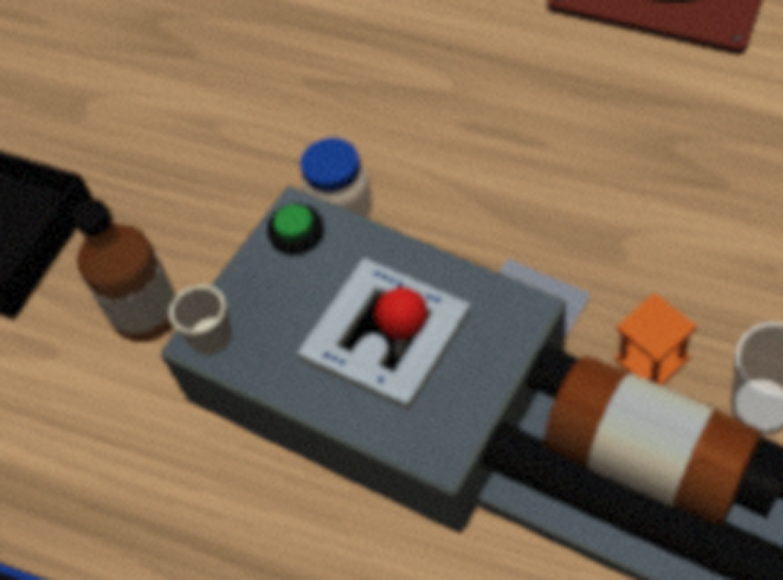

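View pics/c2.png

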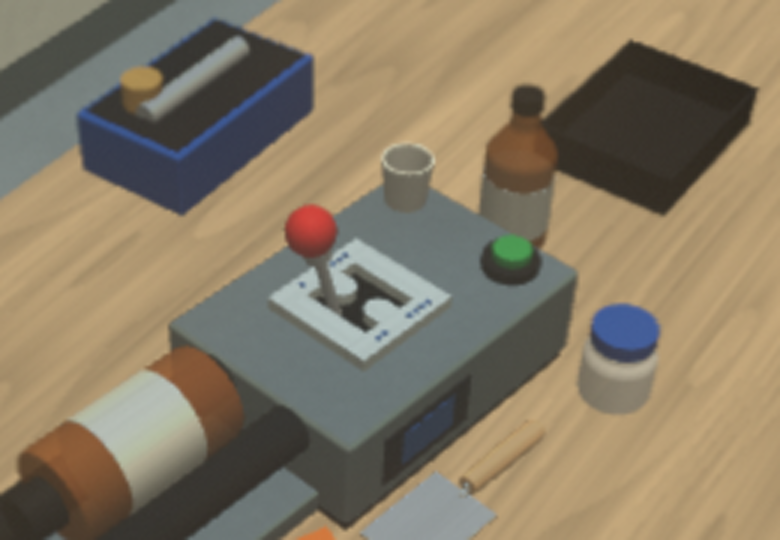

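The views show the lever upright in the left slot, roughly mid-way (knob at about (217,217) in scene and (273,165) in side). The start button is at (180,186) in scene, the cup is on the right forward corner, and the jar is near the button. Next I'll get the machine pose.

```bash
cat >> h.py <<'E'
def cloud(d):
    v,u=np.mgrid[0:420,0:560];v=v.ravel();u=u.ravel()
    k=d['depth'][v,u]>0;u=u[k];v=v[k]
    return world(d,u,v),d['image'][v,u]
def sphere(d):
    """knob centre: red pixels, sphere r=20 fit"""
    from scipy.optimize import least_squares
    best=None
    for m,st,c in mask(d,'red'):
        v,u=np.nonzero(cv2.erode(m.astype(np.uint8),np.ones((3,3))))
        if len(u)<20: continue
        P=world(d,u,v)
        k=np.median(P,0)
        if not(150<k[2]<235 and 500<k[0]<800): continue
        P=P[np.linalg.norm(P-k,axis=1)<30]
        C=-np.array(d['extrinsics'])[:3,:3].T@np.array(d['extrinsics'])[:3,3]
        r=(k-C)/np.linalg.norm(k-C)
        f=least_squares(lambda x:np.linalg.norm(P-x,axis=1)-20,k+r*15,loss='soft_l1')
        # centroid ray at fitted distance
        w=world(d,c[0],c[1],f.x[2])
        best=(f.x,w)
    return best
E
python3 - <<'E'
from h import *
np.set_printoptions(precision=1,suppress=True)
for n in('scene','side'):
    d=grab(n);P,C=cloud(d)
    R=(P[:,0]>420)&(P[:,0]<800)&(P[:,1]>-330)&(P[:,1]<150)
    Cf=C.astype(int);grey=(Cf.max(1)-Cf.min(1)<35)
    for z0,z1,nm in((94,106,'housing'),):
        k=R&(P[:,2]>z0)&(P[:,2]<z1)&grey
        Q=P[k,:2].astype(np.float32)
        g=np.zeros((420,520),np.uint8);ij=((Q-[400,-350])).astype(int);ok=(ij>=0).all(1)&(ij[:,0]<420)&(ij[:,1]<520)
        g[ij[ok,0],ij[ok,1]]=1
        g=cv2.morphologyEx(g,cv2.MORPH_CLOSE,np.ones((9,9)));g=cv2.morphologyEx(g,cv2.MORPH_OPEN,np.ones((15,15)))
        nn,l,st,_=cv2.connectedComponentsWithStats(g);i=1+np.argmax(st[1:,4])
        pt=np.argwhere(l==i).astype(np.float32)+[400,-350]
        r=cv2.minAreaRect(pt.astype(np.float32));print(n,nm,r,np.median(P[k,2]));print(cv2.boxPoints(r))
    k=R&(P[:,2]>107)&(P[:,2]<118)&grey&(Cf.min(1)>120)&(P[:,1]>-150)
    r=cv2.minAreaRect(P[k,:2].astype(np.float32));print('plate',r,np.median(P[k],0))
    print('knob',sphere(d))
    for m,st,c in mask(d,'green'): print('btn',world(d,c[0],c[1],122))
    k=R&(P[:,2]>138)&(P[:,2]<152)&(P[:,0]>600)&(P[:,1]<-130);print('cup',np.median(P[k],0),k.sum())
    k=R&(P[:,2]>150)&(P[:,1]<-190);print('tall',np.median(P[k],0),P[k].max(0),k.sum())
E
```

```text
scene housing ((621.3096313476562, -47.10700988769531), (411.47039794921875, 199.8333740234375), 81.81977844238281) 101.35894018903403
[[ 493.1 -236.5]
 [ 690.9 -265. ]
 [ 749.5  142.3]
 [ 551.7  170.8]]
plate ((614.378173828125, -89.48428344726562), (103.8997802734375, 105.47803497314453), 80.9942398071289) [626.8 -90.3 113.7]
knob (array([638.5, -55.4, 192.6]), array([639.7, -55.7, 192.6]))
btn [ 543.6 -203.8  122. ]
cup [ 661.2 -230.5  144.9] 130
  return _methods._mean(a, axis=axis, dtype=dtype,
  ret = um.true_divide(
Traceback (most recent call last):
ValueError: zero-size array to reduction operation maximum which has no identity
```

```bash
cat >> h.py <<'E'
from scipy.spatial.transform import Rotation as Ro
O=np.array([615,-88.5]);yaw=np.radians(-8.4)
ex=np.array([np.cos(yaw),np.sin(yaw)]);ey=np.array([-ex[1],ex[0]])
def mach(p): r=np.asarray(p)[:2]-O; return np.array([r@ex,r@ey,p[2] if len(p)>2 else 0])
def unmach(x,y,z): return np.r_[O+x*ex+y*ey,z]
E
python3 - <<'E'
from h import *
np.set_printoptions(precision=3,suppress=True)
s=read_state();R=Ro.from_quat(s['eef_rot']);print(s['eef_rot']);print(R.as_matrix())
d=grab('side');k=sphere(d);print('knob side',k,mach(k[0]))
for m,st,c in mask(d,'green'): print('btn',world(d,c[0],c[1],122))
T=unmach(65,36,275)-s['eef_pos'];print('delta tool',R.inv().apply(T))
tx=R.as_matrix()[:,0];print('yaw tool x',np.degrees(np.arctan2(tx[1],tx[0])))
E
```

```text
[ 0.99   0.142 -0.    -0.001]
[[ 0.96   0.281 -0.   ]
 [ 0.281 -0.96   0.001]
 [-0.    -0.001 -1.   ]]
knob side (array([638.798, -53.903, 190.126]), array([642.422, -59.456, 190.126])) [ 18.489  37.703 190.126]
btn [ 539.923 -201.427  122.   ]
delta tool [ 639.452 -397.49   -21.915]
yaw tool x 16.318866409750743
```

Emit:
move_arm(targets=[[0.3, -0.2, -0.15, 0, 0, 0.0229, 0], [0.6, -0.4, -0.25, 0, 0, 0.0458, 0], [1, -0.6, -0.25, 0, 0, 0.0687, 0], [1, -0.6, -0.25, 0, 0, 0.0687, 0], [1, -0.6, -0.25, 0, 0, 0.0687, 0]])

```text
time: 0.82
eef_pos: [261.4, -538.3, 278.2]
eef_rot: [0.997, -0.073, -0.0, 0.0]
wrist_force: [-0.1, -0.4, -0.2]
width: -0.1
grasp_force: 0.0
```

```bash
cat > st.py <<'E'
from h import *
np.set_printoptions(precision=2,suppress=True)
s=read_state();R=Ro.from_quat(s['eef_rot']);tx=R.as_matrix()[:,0]
print(s['time'],'mach',mach(s['eef_pos']),'yaw',np.degrees(np.arctan2(tx[1],tx[0])),'tilt',R.as_matrix()[:,2],'w',s['width'],'F',s['wrist_force'],'q',s['q'])
E
python3 st.py
```

```text
0.825 mach [-284.11 -496.58  278.24] yaw -8.345619952266023 tilt [-0. -0. -1.] w -0.1331338400910326 F [-0.13 -0.4  -0.21] q [ 1.02  0.22  0.03  1.56 -0.01  1.36 -0.67]
```

Emit:
move_arm(targets=[[0.3, -0.45, 0, 0, 0, 0, 0], [0.6, -1, 0, 0, 0, 0, 0]])

```text
time: 1.08
eef_pos: [334.7, -448.9, 277.8]
eef_rot: [0.997, -0.075, -0.0, 0.0]
wrist_force: [1.5, 0.2, -0.5]
width: 0.2
grasp_force: 0.0
```

Emit:
move_arm(targets=[[0.3, -0.5, 0, 0, 0, 0, 0], [0.6, -1, 0, 0, 0, 0, 0]])

```text
time: 1.32
eef_pos: [409.6, -357.8, 278.3]
eef_rot: [0.997, -0.074, -0.0, 0.0]
wrist_force: [0.6, -0.5, -0.3]
width: 0.2
grasp_force: 0.0
```

Emit:
move_arm(targets=[[0.3, -0.5, 0, 0, 0, 0, 0], [0.6, -1, 0, 0, 0, 0, 0]])

```text
time: 1.58
eef_pos: [483.9, -267.9, 278.3]
eef_rot: [0.997, -0.074, 0.0, 0.0]
wrist_force: [0.3, -0.7, 0.4]
width: 0.1
grasp_force: 0.0
```

Emit:
move_arm(targets=[[0.3, -0.5, 0, 0, 0, 0, 0], [0.6, -1, 0, 0, 0, 0, 0], [0.6, -1, 0, 0, 0, 0, 0]])

```text
time: 1.95
eef_pos: [559.8, -173.8, 277.8]
eef_rot: [0.998, -0.07, 0.0, -0.001]
wrist_force: [-0.2, -0.2, -0.0]
width: -0.1
grasp_force: 0.0
```

```bash
python3 st.py
```

```text
1.95 mach [-42.16 -92.41 277.75] yaw -8.025858453212747 tilt [ 0.  0. -1.] w -0.0675951218905215 F [-0.24 -0.25 -0.  ] q [ 0.49  0.21 -0.31  1.58  0.06  1.36 -1.54]
```

Run:
```python
from h import *
np.set_printoptions(precision=1,suppress=True)
d=grab('wrist','w1.png');E=np.array(d['extrinsics']);print('cam',-E[:3,:3].T@E[:3,3])
k=sphere(d);print('knob',k, k and mach(k[0]))
for c,z in(('green',None),('blue',None)):
    for m,st,ce in mask(d,c):
        v,u=np.nonzero(m);P=world(d,u,v);print(c,st,ce,np.median(P,0),mach(np.median(P,0)))
P,C=cloud(d);C=C.astype(int)
k=(P[:,2]>109)&(P[:,2]<116)&(C.min(1)>120)&(P[:,1]>-160)&(P[:,1]<-10)&(P[:,0]>540)
print('plate',cv2.minAreaRect(P[k,:2].astype(np.float32)),k.sum())
```

```text
cam [ 642.9 -186.4  397.8]
knob (array([640.2, -54.9, 190.1]), array([640.6, -53.9, 190.1])) [ 20.   36.9 190.1]
green [ 298  190   39   39 1163] [316.8 209.3] [ 545.  -205.4  121. ] [ -52.1 -125.8  121. ]
blue [514  85   5   2   6] [515.7  85.2] [ 629.4 -347.   160.3] [  52.  -253.6  160.3]
blue [138  90   6   6  26] [140.8  92.6] [661.8 -74.7 111.9] [ 44.3  20.5 111.9]
blue [183  90   5   6  25] [185.   92.4] [ 656.5 -111.   112.3] [ 44.4 -16.1 112.3]
blue [192  90   6   6  27] [194.4  92.4] [ 655.3 -118.5  112.2] [ 44.3 -23.8 112.2]
blue [201  90   6   6  28] [203.6  92.4] [ 654.3 -125.8  111.8] [ 44.3 -31.1 111.8]
blue [496  90   5   4   8] [498.2  92.1] [ 625.3 -340.2  152.1] [  46.9 -247.5  152.1]
blue [490 102   4   5   6] [491.3 104.3] [ 617.3 -336.3  151.2] [  38.5 -244.8  151.2]
blue [146 192   5   5  21] [148.  193.8] [577.3 -58.7 112.1] [-41.7  23.9 112.1]
blue [154 192   5   5  19] [156.2 193.8] [576.2 -66.2 112.3] [-41.6  16.4 112.3]
blue [186 192   5   5  20] [188.1 193.9] [572.  -94.1 111.7] [-41.8 -11.9 111.7]
blue [195 192   5   5  18] [196.7 194.1] [ 570.7 -101.9  
[... 379 characters left out ...]
4 306   6   9   9] [317. 310.] [ 570.8 -189.6  298.5] [ -28.9 -106.4  298.5]
blue [238 311   3   6   6] [239.2 313.5] [ 574.3 -162.7  300. ] [-29.5 -79.3 300. ]
blue [199 313   6   1   6] [201.5 313. ] [ 576.3 -149.6  300.3] [-29.4 -66.1 300.3]
blue [337 313  14  10  17] [343.2 317.3] [ 569.4 -197.9  301. ] [ -29.1 -114.9  301. ]
blue [352 313   6   1   6] [354.5 313. ] [ 569.  -202.1  300.3] [ -28.9 -119.1  300.3]
blue [157 331   9   6   9] [161.  333.4] [ 577.7 -139.4  310.8] [-29.5 -55.8 310.8]
blue [ 95 369   6   4   6] [ 97.5 370.5] [ 579.4 -126.6  326.9] [-29.6 -42.9 326.9]
plate ((616.0682983398438, -89.90629577636719), (105.2114486694336, 103.83988952636719), 81.31664276123047) 10647
```

View pics/w1.png

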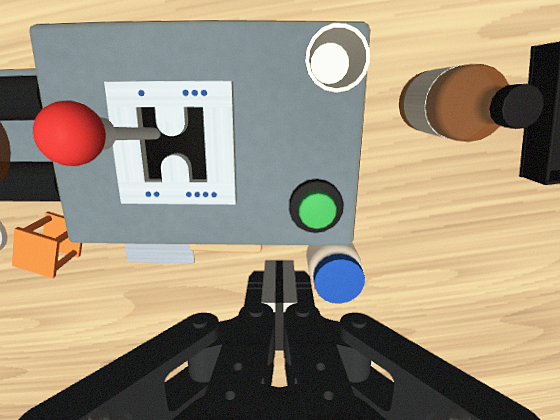

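```bash
sed -i 's/^O=.*;yaw/O=np.array([616.1,-90.4]);yaw/' h.py
cat >> st.py <<'E'
import sys
for n in sys.argv[1:]:
    k=sphere(grab(n,None))
    print(n,'knob',None if k is None else mach(k[0]))
E
```

```text
(no output)
```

Emit:
move_arm(targets=[[0.3, -0.35, 0, 0, 0, 0, 0], [0.6, -0.7, 0, 0, 0, 0, 0], [0.6, -0.7, 0, 0, 0, 0.001, 0]])

```text
time: 2.38
eef_pos: [628.3, -116.1, 277.4]
eef_rot: [0.997, -0.075, -0.0, -0.001]
wrist_force: [-0.7, 0.1, 0.7]
width: 0.2
grasp_force: 0.0
```

Emit:
move_arm(targets=[[0.25, -0.3, 0, 0, 0, 0, 0], [0.48, -0.6, 0, 0, 0, 0, 0], [0.48, -0.6, 0.0, 0, 0, 0, 0], [0.48, -0.6, 0.3, 0, 0, 0, 0], [0.48, -0.6, 0.6, 0, 0, 0, 0], [0.48, -0.6, 0.78, 0, 0, 0, 0], [0.48, -0.6, 0.78, 0, 0, 0, 0]])

```text
time: 3.25
eef_pos: [682.7, -67.1, 199.1]
eef_rot: [0.997, -0.077, -0.001, 0.0]
wrist_force: [0.1, 0.8, -0.5]
width: 0.2
grasp_force: 0.0
```

```bash
python3 st.py scene side
```

```text
3.25 mach [ 62.53  32.75 199.14] yaw -8.88339744252825 tilt [-0. -0. -1.] w 0.20778900467690295 F [ 0.11  0.78 -0.46] q [ 0.29  0.46 -0.35  1.42  0.16  1.29 -1.8 ]
scene knob [ 17.92  37.17 192.83]
side knob [ 16.75  38.05 190.09]
```

Emit:
move_arm(targets=[[-0.05, -0.05, 0, 0, 0, 0, 0], [-0.1, -0.05, 0, 0, 0, 0, 0], [-0.14, -0.05, 0, 0, 0, 0, 0], [-0.18, -0.05, 0, 0, 0, 0, 0], [-0.22, -0.05, 0, 0, 0, 0, 0], [-0.26, -0.05, 0, 0, 0, 0, 0], [-0.28, -0.05, 0, 0, 0, 0, 0], [-0.28, -0.05, 0, 0, 0, 0, 0]])

```text
time: 4.35
eef_pos: [656.7, -56.1, 200.3]
eef_rot: [0.997, -0.077, -0.0, 0.0]
wrist_force: [2.1, -0.0, 1.7]
width: -0.2
grasp_force: 1.0
```

```bash
python3 st.py scene side
```

```text
4.35 mach [ 35.18  39.87 200.33] yaw -8.78174203121198 tilt [-0. -0. -1.] w -0.2163308522403197 F [ 2.11 -0.04  1.66] q [ 0.29  0.41 -0.36  1.49  0.15  1.27 -1.81]
scene knob None
side knob [  4.81  39.64 190.74]
```

Emit:
move_arm(targets=[[-0.025, 0, 0, 0, 0, 0, 0], [-0.045, 0, 0, 0, 0, 0, 0], [-0.045, 0, 0, 0, 0, 0, 0], [0.1, 0, 0, 0, 0, 0, 0], [0.2, 0, -0.2, 0, 0, 0, 0], [0.2, 0, -0.5, 0, 0, 0, 0], [0.0, -0.3, -0.5, 0, 0, 0, 0], [-0.35, -0.48, -0.5, 0, 0, 0, 0], [-0.35, -0.48, -0.5, 0, 0, 0, 0]])

```text
time: 5.58
eef_pos: [627.6, -0.5, 250.4]
eef_rot: [0.997, -0.075, -0.001, -0.0]
wrist_force: [0.3, -0.3, -1.0]
width: -0.1
grasp_force: 0.0
```

```bash
python3 st.py scene side wrist
```

```text
5.575 mach [ -1.78  90.64 250.38] yaw -8.554004123736943 tilt [-0.  0. -1.] w -0.13981951207261434 F [ 0.33 -0.34 -0.98] q [ 0.24  0.32 -0.39  1.51  0.12  1.34 -1.88]
scene knob [  0.54  37.85 193.66]
side knob [  0.15  39.56 191.47]
wrist knob [  2.23  38.74 191.06]
```

Emit:
move_arm(targets=[[0.02, 0, 0.3, 0, 0, 0, 0], [0.02, 0, 0.5, 0, 0, 0, 0], [0.02, 0.1, 0.5, 0, 0, 0, 0], [0.02, 0.17, 0.5, 0, 0, 0, 0], [0.02, 0.22, 0.5, 0, 0, 0, 0], [0.02, 0.27, 0.5, 0, 0, 0, 0], [0.02, 0.32, 0.5, 0, 0, 0, 0], [0.02, 0.37, 0.5, 0, 0, 0, 0], [0.02, 0.42, 0.5, 0, 0, 0, 0], [0.02, 0.42, 0.5, 0, 0, 0, 0]])

```text
time: 6.98
eef_pos: [625.0, -45.9, 200.2]
eef_rot: [0.997, -0.077, -0.0, 0.0]
wrist_force: [0.7, 2.1, 1.7]
width: 0.2
grasp_force: 0.9
```

```bash
python3 st.py scene side
```

```text
6.975 mach [  2.32  45.33 200.19] yaw -8.829202583009437 tilt [-0. -0. -1.] w 0.16083783447199593 F [0.65 2.06 1.72] q [ 0.3   0.35 -0.37  1.58  0.13  1.24 -1.82]
scene knob [ -0.36  12.98 197.1 ]
side knob [ -0.19  12.46 194.27]
```

Emit:
move_arm(targets=[[0, 0.05, 0, 0, 0, 0, 0], [0, 0.1, 0, 0, 0, 0, 0], [0, 0.15, 0, 0, 0, 0, 0], [0, 0.2, 0, 0, 0, 0, 0], [0, 0.25, 0, 0, 0, 0, 0], [0, 0.3, 0, 0, 0, 0, 0], [0, 0.35, 0, 0, 0, 0, 0], [0, 0.4, 0, 0, 0, 0, 0], [0, 0.44, 0, 0, 0, 0, 0], [0, 0.47, 0, 0, 0, 0, 0], [0, 0.47, 0, 0, 0, 0, 0]])

```text
time: 8.45
eef_pos: [617.8, -91.9, 200.1]
eef_rot: [0.997, -0.077, -0.0, 0.0]
wrist_force: [0.7, 1.6, -0.8]
width: 0.1
grasp_force: 0.6
```

```bash
python3 st.py scene side
```

```text
8.45 mach [  1.89  -1.23 200.05] yaw -8.80280040348811 tilt [-0. -0. -1.] w 0.06105398226662143 F [ 0.65  1.58 -0.8 ] q [ 0.36  0.34 -0.35  1.58  0.12  1.24 -1.74]
scene knob [ -0.46 -33.23 194.61]
side knob [  1.85 -32.59 193.01]
```

Emit:
move_arm(targets=[[0, 0.03, 0, 0, 0, 0, 0], [0, 0.06, 0, 0, 0, 0, 0], [0, 0.06, 0, 0, 0, 0, 0], [0, -0.1, 0, 0, 0, 0, 0], [-0.1, -0.12, -0.3, 0, 0, 0, 0], [-0.25, -0.05, -0.5, 0, 0, 0, 0], [-0.48, 0.2, -0.5, 0, 0, 0, 0], [-0.48, 0.39, -0.5, 0, 0, 0, 0], [-0.48, 0.39, -0.5, 0, 0, 0, 0]])

```text
time: 9.68
eef_pos: [564.8, -124.1, 250.4]
eef_rot: [0.997, -0.078, 0.0, 0.0]
wrist_force: [0.8, 0.3, -0.6]
width: -0.1
grasp_force: 0.0
```

```bash
python3 st.py scene side wrist
```

```text
9.675 mach [-45.85 -40.84 250.41] yaw -8.920061405837 tilt [ 0. -0. -1.] w -0.10663599250259156 F [ 0.79  0.3  -0.57] q [ 0.43  0.21 -0.34  1.63  0.07  1.31 -1.65]
scene knob [ -0.18 -39.28 192.95]
side knob [  0.07 -39.68 190.6 ]
wrist knob [  1.98 -40.17 190.44]
```

Emit:
move_arm(targets=[[0, 0, 0.3, 0, 0, 0, 0], [0, 0, 0.5, 0, 0, 0, 0], [0.08, 0, 0.5, 0, 0, 0, 0], [0.14, 0, 0.5, 0, 0, 0, 0], [0.2, 0, 0.5, 0, 0, 0, 0], [0.26, 0, 0.5, 0, 0, 0, 0], [0.32, 0, 0.5, 0, 0, 0, 0], [0.38, 0, 0.5, 0, 0, 0, 0], [0.44, 0, 0.5, 0, 0, 0, 0], [0.49, 0, 0.5, 0, 0, 0, 0], [0.52, 0, 0.5, 0, 0, 0, 0], [0.52, 0, 0.5, 0, 0, 0, 0]])

```text
time: 11.32
eef_pos: [616.1, -130.5, 200.0]
eef_rot: [0.997, -0.076, -0.0, -0.0]
wrist_force: [-1.1, 1.0, -0.6]
width: 0.2
grasp_force: 0.6
```

```bash
python3 st.py scene side
```

```text
11.325 mach [  5.81 -39.68 199.99] yaw -8.762345658868803 tilt [-0.  0. -1.] w 0.16462367254691315 F [-1.07  0.97 -0.63] q [ 0.4   0.35 -0.33  1.57  0.12  1.24 -1.67]
scene knob [ 35.06 -38.77 189.21]
side knob [ 34.04 -38.51 185.72]
```

Emit:
move_arm(targets=[[0.04, 0, 0, 0, 0, 0, 0], [0.07, 0, 0, 0, 0, 0, 0], [0.09, 0, 0, 0, 0, 0, 0], [0.105, 0, 0, 0, 0, 0, 0], [0.105, 0, 0, 0, 0, 0, 0]])

```text
time: 12.05
eef_pos: [626.5, -132.3, 200.3]
eef_rot: [0.997, -0.077, 0.0, -0.0]
wrist_force: [-1.9, -1.1, -1.0]
width: -0.0
grasp_force: 0.8
```

```bash
python3 st.py scene side
```

```text
12.05 mach [ 16.4  -39.98 200.29] yaw -8.781088708261573 tilt [ 0.  0. -1.] w -0.01852555562965285 F [-1.86 -1.13 -1.04] q [ 0.39  0.37 -0.33  1.54  0.12  1.25 -1.68]
scene knob [ 45.67 -38.42 186.75]
side knob [ 45.38 -38.68 183.92]
```

Emit:
move_arm(targets=[[0.01, 0, 0, 0, 0, 0, 0], [0.02, 0, 0, 0, 0, 0, 0], [0.02, 0, 0, 0, 0, 0, 0], [-0.15, 0, 0, 0, 0, 0, 0], [-0.4, 0.3, 0, 0, 0, 0, 0], [-0.7, 0.6, 0, 0, 0, 0, 0], [-0.7, 0.84, 0, 0, 0, 0, 0], [-0.7, 0.84, 0.3, 0, 0, 0, 0], [-0.7, 0.84, 0.4, 0, 0, 0, 0], [-0.7, 0.84, 0.4, 0, 0, 0, 0]])

```text
time: 13.4
eef_pos: [544.5, -204.1, 160.1]
eef_rot: [0.997, -0.076, -0.0, -0.0]
wrist_force: [-0.1, -0.5, 0.9]
width: -0.1
grasp_force: 0.0
```

```bash
python3 st.py scene side wrist
```

```text
13.4 mach [ -54.26 -122.91  160.12] yaw -8.729227278401511 tilt [-0.  0. -1.] w -0.1250766630631918 F [-0.06 -0.52  0.88] q [ 0.53  0.28 -0.29  1.74  0.09  1.14 -1.51]
scene knob [ 47.41 -37.76 186.02]
side knob [ 47.51 -38.07 183.93]
wrist knob [ 49.17 -38.59 184.33]
```

Emit:
move_arm(targets=[[0, 0, 0.1, 0, 0, 0, 0], [0, 0, 0.14, 0, 0, 0, 0], [0, 0, 0.17, 0, 0, 0, 0], [0, 0, 0.19, 0, 0, 0, 0], [0, 0, 0.21, 0, 0, 0, 0], [0, 0, 0.21, 0, 0, 0, 0]])

```text
time: 14.3
eef_pos: [544.2, -204.5, 139.3]
eef_rot: [0.997, -0.076, -0.0, -0.0]
wrist_force: [-3.6, 1.6, 3.8]
width: 0.1
grasp_force: 2.0
```

Emit:
move_arm(targets=[[0, 0, 0.01, 0, 0, 0, 0], [0, 0, 0.02, 0, 0, 0, 0], [0, 0, 0.02, 0, 0, 0, 0]])

```text
time: 14.68
eef_pos: [544.4, -204.6, 138.1]
eef_rot: [0.997, -0.077, 0.0, 0.0]
wrist_force: [-5.8, 2.9, 10.6]
width: 0.1
grasp_force: 5.2
```

Emit:
move_arm(targets=[[0, 0, 0.01, 0, 0, 0, 0], [0, 0, 0.01, 0, 0, 0, 0], [0, 0, 0.01, 0, 0, 0, 0]])

```text
time: 15.05
eef_pos: [544.5, -204.6, 137.9]
eef_rot: [0.997, -0.077, 0.0, 0.0]
wrist_force: [-8.0, 2.7, 17.6]
width: 0.3
grasp_force: 8.8
```

Run:
```python
from h import *
a=[grab(n)['image'] for n in('side','scene')]
x=[cv2.resize(a[0][145:205,300:380],None,fx=5,fy=5,interpolation=2),cv2.resize(a[1][150:210,145:225],None,fx=5,fy=5,interpolation=2)]
cv2.imwrite('pics/p1.png',np.hstack(x)[:,:,::-1])
```

```text
(no output)
```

View pics/p1.png

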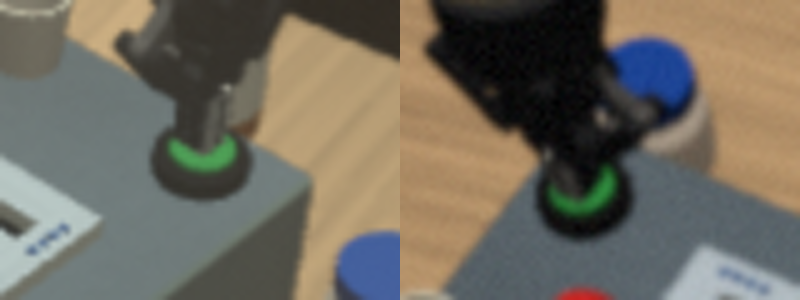

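The fingertips sit inside the green cap (about (205,150) in the left crop, (578,190) in the right). The cap is almost flush with its black collar, so it is fully down on a hard stop at 17.6 N. Now I'll release it and retreat.

Emit:
move_arm(targets=[[0, 0, -0.04, 0, 0, 0, 0], [0, 0, -0.1, 0, 0, 0, 0], [0, 0, -0.4, 0, 0, 0, 0], [-0.2, 0, -0.8, 0, 0, 0, 0], [-0.4, 0.3, -1, 0, 0, 0, 0], [-0.4, 0.3, -1, 0, 0, 0, 0], [-0.4, 0.3, -1, 0, 0, 0, 0], [-0.4, 0.3, -1, 0, 0, 0, 0]])

```text
time: 16.15
eef_pos: [500.6, -227.2, 235.5]
eef_rot: [0.997, -0.076, -0.0, -0.0]
wrist_force: [0.1, 1.1, -0.7]
width: -0.1
grasp_force: 0.0
```

```bash
python3 st.py scene side
python3 - <<'E'
from h import *
for n in('scene','side'):
    d=grab(n,n+'9.png')
    for c in('green','blue'):
        for m,st,ce in mask(d,c):
            if st[4]>70: v,u=np.nonzero(m);print(n,c,ce.round(1),np.median(world(d,u,v),0).round(1))
a=cv2.imread('pics/side9.png')[90:270,170:430]
cv2.imwrite('pics/c9.png',cv2.resize(a,None,fx=3,fy=3,interpolation=2))
E
```

```text
16.15 mach [ -94.27 -152.21  235.45] yaw -8.698788258888365 tilt [-0.  0. -1.] w -0.13915317802081348 F [ 0.05  1.11 -0.73] q [ 0.59  0.16 -0.28  1.72  0.04  1.27 -1.41]
scene knob [ 47.23 -38.12 186.31]
side knob [ 47.17 -38.34 183.96]
scene green [180.5 185.7] [ 543.5 -203.3  122. ]
scene blue [26.4 15. ] [ -674.5 -1987.7  -381. ]
scene blue [193.4 166.1] [ 444.7 -220.9   75.7]
scene blue [ 89.9 343.4] [ 961.3 -198.    69.6]
side green [340.3 172.6] [ 540.7 -202.9  121.8]
side blue [501.2  55.6] [  402.3 -1095.3   119.8]
side blue [234.1 129.5] [ 890.6 -216.9   69. ]
side blue [378.1 198.9] [ 438.1 -220.9   74.6]
side blue [ 18.9 274.6] [946.5 451.   82.6]
```

View pics/c9.png

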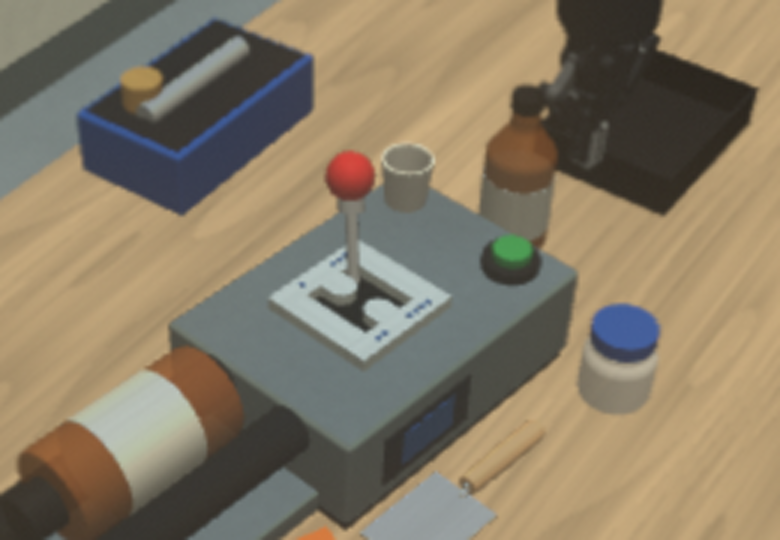

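The lever knob is at (350,176), forward in the right-hand slot. The button at (513,250) is up again, the bystanders are unmoved, and the arm is clear.

```bash
python3 -c "
from plant import order;print(order.sign_off())"
```

```text
the job is handed in; nothing more can be done
None
```

The lever is in third, the start button was pressed right down and came back up, no bystander had visibly moved in the final camera check, and the job is handed in; no verdict came back.

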